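# Make up two carving-class kits

### The arm

A 6-joint arm with a two-finger parallel gripper is mounted at the origin on the work surface. World frame = base frame: x ahead of the robot, y to its left, z up, the work surface at z = 0. Lengths are in m, angles in rad, forces in N, time in s.
With the tool pointing down it reaches from about 0.35 to 0.775 m from the base axis. Payload 5.5 kg.
Tool frame: the origin (TCP) lies between the finger pads; the fingertips stand 17 mm ahead of it and the grasp point (between the pads) lies 2 mm behind it (env.finger_overhang is the distance from the TCP to the fingertips, in m); z points along the fingers, y is the line along which they close (so a half turn about z gives the same grasp; the last joint's range is limited). The gripper opens to 85 mm and grips with 20 to 120 N. Pads are 22 mm wide; open, the fingers measure 114 mm over their backs; the gripper's body (76 mm by 85 mm) begins 54 mm behind the grasp point. The pads swing forward as they close: fully open they stand 13 mm farther back than shut.
Start: joints at [0.977, 0.313, 0.046, 1.304, 0, 1.431], TCP at [0.252, 0.517, 0.248] pointing down, gripper open.
Joint ranges: [-2.76, 2.76], [-0.86, 1.69], [-1.03, 1.26], [-2.2, 2.34], [-1.47, 1.5], [-3.14, 3.14]. Speed limits (rad/s): [2.57, 2.57, 3.14, 3.14, 3.14, 3.14].

### API

Orientations are given as a unit quaternion [w, x, y, z].
In Python, from workcell import env gives the robot as it stands. The module is installed in compiled form; this text tells all that it offers.
- The arm moves only by the shell command python3 -m pendant 'ROWS' [FORCE]. ROWS is JSON, a list of rows, each a list of 5 numbers: the gripper's target within -1 to 1 (fully open at 1, half-way at 0, shut at -1), then the shift along the tool's x, y, z in m, then the turn about the tool's z in rad. A call has 1 to 8 rows; each row shifts and turns the commanded pose from where the row before left it, along the tool's axes as they then stand; what a row does not reach is not made up. A row lasts 1/8 s, in which the tool goes at most 62.5 mm and 10.7 degrees, less where a joint would pass 70% of its speed; a pose out of reach is approached as far as the arm can. A call with a gripper value outside its range is refused whole. The fingers move at their own pace and stop on an object; FORCE is the grip in N (left out, the last holds). Time passes only in rows, so rows that do not move let the fingers close. It gives the time, the measured TCP pose, the force, the opening and the grip force at its end, in the units of the state.
- env.get_state(): the state, without advancing time (a new reading comes with each control period).
- env.read_camera(name): name is "scene" or "top" or "wrist"; returns the picture (400x640x3 uint8, red, green, blue); there is no depth.
- env.calibration(name): a dict with "K" (3x3 intrinsics, pixels), "T" (4x4, takes a point from camera to world coordinates); the wrist camera has in their place "tool_from_camera" (4x4, takes a point from camera to tool coordinates, whose origin is the TCP and whose axes are the flange's). Camera axes: x right, y down, z forward; pixel columns grow to the right and rows downward; lengths in m; the calibration is good to about 2 mm. The wrist camera is an equidistant fisheye: a pixel r from the principal point sees the ray r / f radians off the axis. A picture is of the moment at which its call begins: read the wrist's pose just before it. calibration takes no time and is no camera call.
- env.hand_in(): hands the job in; it is judged then, once.
Trained networks look in the newest picture that a camera, given by its name, has taken for a name from the list of things; names that differ only in an ending like _2 or _b are one class to them, and where a whole thing is asked for, a point or a joint stands for the part that bears it (a point fixed in the world has none). Each returns a list of dicts, best first, with "score" (0 to 1); they miss things now and then, are a little off and sometimes report something else, mostly with a low value. They report only what shows in the picture. A call takes as long as a camera call. They do not tell look-alikes from the thing itself.
- env.recognise(camera, label): "centre" ([column, row] in pixels, amid what is visible of it).
The state is a dict: "clock": time; "joint_pos": joint angles; "qvel": joint speeds; "tau": joint torques, N m; "tcp_pos": TCP position; "orientation": TCP orientation; "wrist_force": force on the tool from outside, world axes, zero at the start; "ft_torque": the same for the moment, N m; "finger_gap": finger opening in m; "grip_force": force on a finger pad.
Only numpy, scipy, OpenCV 4.12 (cv2) and the standard library are available. Lean on these libraries where they do the work, as an engineer would, in place of code of your own. Each camera call takes 0.05 s, during which the arm holds its last target. There are 200 camera calls.

### The job

Make up the two trays for the carving class. The green tray gets the pale round blank in its blank compartment and the yellow-handled gouge in its long compartment; the blue tray gets the dark square blank in its blank compartment, the black-handled knife in its long compartment and the grey slip stone in its small compartment. Everything must lie flat on the tray's floor inside its own compartment, tools lengthwise, and the spare dark round blank, the mallet and the oil bottle stay where they are.

Things in the scene. Friction and masses are not known exactly. Their poses are not given: they have to be found in the camera images.
- lime_disc_mid (a point): Pale limewood round blank, a disc 54 mm across and 24 mm thick lying flat, two pencilled circles on top; this point is its centre, half-way up (12 mm above its underside), z up.
- walnut_tile_mid (a point): Dark walnut square blank, 54 x 54 x 22 mm, lying flat, thin pale diagonals marked on top; this point is its centre, half-way up (11 mm), x and y square to its sides, z up.
- gouge_mid (a point): Palm gouge with yellow eight-sided handle, lying along its own x. This point: its balance point on the handle's axis, 10 mm above the underside; grip here. The handle, 24 mm wide (y), 20 mm high, runs from 56 mm behind (-x) to 18 mm ahead (+x), the steel shank and U-shaped edge to 77 mm ahead. It rests on the handle, shank clear of the bench.
- knife_mid (a point): Chip-carving knife with black handle, lying on its flat along its own x. This point: its balance point on the handle's axis, 10 mm above the underside; grip here. The handle, 24 mm wide (y), 20 mm high, runs from 58 mm behind (-x) to 30 mm ahead (+x), the steel blade to 77 mm ahead. It rests on the handle, blade clear of the bench.
- stone_mid (a point): Grey sharpening slip stone, light grey over dark grey, 70 (x) x 28 (y) x 18 (z) mm, lying on its broad face; this point is its centre, half-way up (9 mm).
- tray_green: Plywood tray with green walls, fixed, 184 x 203 mm (own x, y); floor 5 mm thick, walls 5 mm thick, 17 mm above the bench. Origin: centre of underside; x away from the robot, y left. Compartments (inside size x, y; centre from the origin), mm: LONG, robot's side, 74 x 193 at (-50, 0); BLANK, the bigger far one, 95 x 110 at (39.5, 41.5); SMALL, far, 95 x 78 at (39.5, -57.5).
- tray_blue: Plywood tray with blue walls, fixed, 184 x 203 mm (own x, y); floor 5 mm thick, walls 5 mm thick, 17 mm above the bench. Origin: centre of underside; x away from the robot, y left. Compartments (inside size x, y; centre from the origin), mm: LONG, robot's side, 74 x 193 at (-50, 0); BLANK, the bigger far one, 95 x 110 at (39.5, 41.5); SMALL, far, 95 x 78 at (39.5, -57.5).
- walnut_disc_mid (a point): Spare: dark walnut round blank, a disc 54 mm across and 24 mm thick, lying among the stock; this point is its centre, half-way up. Not for these kits: it stays where it is.
- mallet_mid (a point): Carver's round wooden mallet standing on its head, 150 mm tall, head 64 mm across and 74 mm high; this point is on its axis, half-way up the head (37 mm). Stays where it is.
- oil_mid (a point): Amber bottle of linseed oil, 50 mm across, 110 mm tall, standing; this point is on its axis half-way up. Stays where it is.
Not all that is in view belongs to the job. Leave any purple or red look-alike of the part that bears gouge_mid alone.

How it is judged:
By the outcome, as a careful person would: the job done as asked, in the order asked, and still so for the second after the job is handed in, with the robot touching nothing.
It also fails if it takes over 115 s, if anything falls off the work surface, if the arm or the gripper's body presses on something with over 40 N, if the wrist force passes 120 N, or if a joint passes its speed limit or range.

## Working session

There is one attempt and no reset: what is moved stays moved. The work goes in short steps, Python scripts to look and compute and a shell command to move; the robot and the scene stay as the last step left them, time stands still between calls to the robot, and variables do not carry over. Pictures are saved under pics/ and viewed, at most 14 in all, crops included, and the job is handed in when it is done.

```bash
mkdir -p pics; cat > h.py <<'E'
import numpy as np, cv2
from workcell import env
from scipy.spatial.transform import Rotation as R
L=["lime_disc_mid","walnut_tile_mid","gouge_mid","knife_mid","stone_mid","tray_green","tray_blue","walnut_disc_mid","mallet_mid","oil_mid"]
def save(n,im): cv2.imwrite(f"pics/{n}.png",im[:,:,::-1])
def ray(cam,p):
    c=env.calibration(cam);K=np.array(c["K"]);p=np.array(p,float)
    if cam=="wrist":
        s=env.get_state();q=s["orientation"]
        T=np.eye(4);T[:3,:3]=R.from_quat([q[1],q[2],q[3],q[0]]).as_matrix();T[:3,3]=s["tcp_pos"]
        T=T@np.array(c["tool_from_camera"])
        x=(p[0]-K[0,2])/K[0,0];y=(p[1]-K[1,2])/K[1,1];t=np.hypot(x,y)
        d=np.array([np.sin(t)*x/max(t,1e-9),np.sin(t)*y/max(t,1e-9),np.cos(t)])
    else:
        T=np.array(c["T"]);d=np.linalg.inv(K)@[p[0],p[1],1]
    d=T[:3,:3]@d
    return T[:3,3],d/np.linalg.norm(d)
def atz(cam,p,z):
    o,d=ray(cam,p);return o+d*(z-o[2])/d[2]
def tri(rays):
    A=np.zeros((3,3));b=np.zeros(3)
    for o,d in rays:
        M=np.eye(3)-np.outer(d,d);A+=M;b+=M@o
    return np.linalg.solve(A,b)
E
python3 - <<'E'
from h import *
np.set_printoptions(precision=3,suppress=True)
s=env.get_state();print(s)
for c in ["scene","top","wrist"]:
    save(c+"0",env.read_camera(c))
for c in ["scene","top"]:
    print(c,np.array(env.calibration(c)["T"]))
for l in L:
    for c in ["scene","top"]:
        print(l,c,[(np.round(r["centre"],1).tolist(),round(r["score"],2),atz(c,r["centre"],.01).round(3).tolist()) for r in env.recognise(c,l)[:3]])
E
```

```text
{'clock': 0.0, 'joint_pos': array([ 0.977,  0.314,  0.045,  1.304, -0.   ,  1.431]), 'qvel': array([-0.   , -0.001, -0.   , -0.002,  0.002,  0.001]), 'tau': array([  0.003, -48.062,  29.854,   0.019,  -0.   ,  -0.   ]), 'tcp_pos': array([0.252, 0.516, 0.247]), 'orientation': array([-0.   ,  0.225,  0.974, -0.001]), 'wrist_force': array([-0.711, -0.232, -0.277]), 'ft_torque': array([ 0.039, -0.03 ,  0.055]), 'grip_force': 0.0, 'finger_gap': 0.08518978581508206}
scene [[-0.708  0.57  -0.418  0.952]
 [ 0.707  0.58  -0.405  0.417]
 [ 0.012 -0.582 -0.813  0.917]
 [ 0.     0.     0.     1.   ]]
top [[-0.002 -0.998  0.065  0.428]
 [-0.999  0.004  0.034 -0.019]
 [-0.034 -0.065 -0.997  1.109]
 [ 0.     0.     0.     1.   ]]
lime_disc_mid scene [([369.4, 226.9], 0.76, [0.445, 0.126, 0.01]), ([341.1, 198.3], 0.47, [0.43, 0.012, 0.01])]
lime_disc_mid top [([281.3, 213.4], 0.6, [0.448, 0.124, 0.01])]
walnut_tile_mid scene [([274.6, 248.4], 0.69, [0.664, 0.0, 0.01]), ([244.5, 214.5], 0.5, [0.653, -0.132, 0.01])]
walnut_tile_mid top [([325.4, 140.1], 0.58, [0.66, -0.004, 0.01])]
gouge_mid scene [([
[... 612 characters left out ...]
7, 0.124, 0.01])]
tray_green scene [([241.4, 147.1], 0.84, [0.505, -0.327, 0.01])]
tray_green top [([438.4, 194.9], 0.93, [0.499, -0.325, 0.01])]
tray_blue scene [([430.1, 296.9], 0.74, [0.49, 0.352, 0.01])]
tray_blue top [([201.7, 198.1], 0.8, [0.493, 0.356, 0.01]), ([368.5, 204.9], 0.22, [0.471, -0.126, 0.01])]
walnut_disc_mid scene [([294.5, 175.8], 0.71, [0.467, -0.135, 0.01])]
walnut_disc_mid top [([366.9, 204.3], 0.64, [0.473, -0.122, 0.01])]
mallet_mid scene [([340.5, 335.3], 0.69, [0.705, 0.265, 0.01])]
mallet_mid top [([227.2, 118.8], 0.84, [0.726, 0.285, 0.01])]
oil_mid scene [([191.4, 185.0], 0.97, [0.695, -0.312, 0.01])]
oil_mid top [([418.0, 118.3], 0.91, [0.721, -0.272, 0.01])]
```

View pics/top0.png

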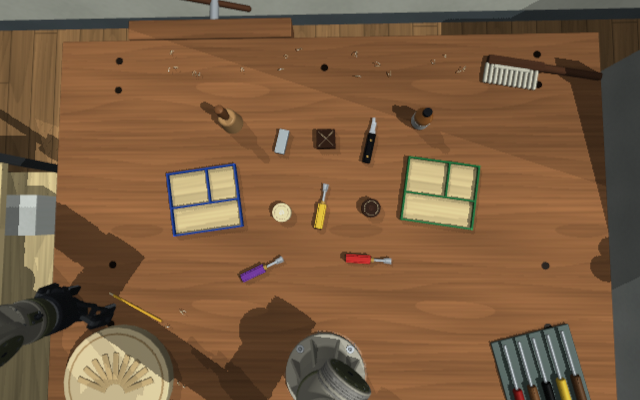

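View pics/scene0.png

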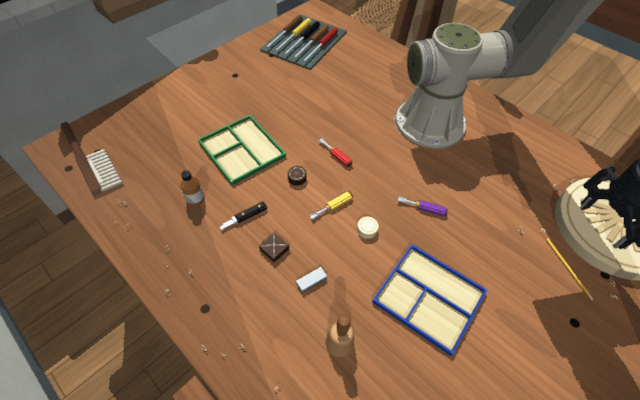

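The top view shows the blue tray at about (205,199) and the green tray at (440,193). The lime disc is at (281,212), the yellow gouge at (321,207), the tile at (325,139), the knife at (370,140) and the stone at (282,141). The walnut disc at (371,207) and the purple and red gouges stay put. The scene view agrees. Next I'll segment the objects for accurate poses.

```bash
python3 - <<'E'
from h import *
np.set_printoptions(precision=4,suppress=True)
im={c:cv2.imread(f"pics/{c}0.png") for c in("top","scene")}
hsv={c:cv2.cvtColor(im[c],cv2.COLOR_BGR2HSV) for c in im}
def mask(c,cen,rad,lo,hi):
    m=cv2.inRange(hsv[c],np.array(lo),np.array(hi));k=np.zeros_like(m);cv2.circle(k,tuple(int(v) for v in cen),rad,255,-1);return m&k
# trays: wall-top outline
for n,lo,hi,ct,cs in(("green",(45,80,30),(85,255,255),(440,193),(242,150)),("blue",(105,90,40),(130,255,255),(205,199),(430,298))):
    R_={}
    for c,ce in(("top",ct),("scene",cs)):
        m=mask(c,ce,75,lo,hi);pts=cv2.findNonZero(m)
        h=cv2.convexHull(pts);q=cv2.approxPolyN(h,4)if hasattr(cv2,'approxPolyN') else cv2.boxPoints(cv2.minAreaRect(h))
        q=np.array(q).reshape(-1,2)
        P=np.array([atz(c,p,.017) for p in q]);cen=P.mean(0)
        # intersection-based
        e=np.roll(P,-1,0)-P
        print(n,c,"centre",cen[:2],"sides",np.linalg.norm(e,axis=1),"ang",np.degrees(np.arctan2(e[:,1],e[:,0]))%90, q.tolist())
        Q=np.array([p for p in q]);R_[c]=ray(c,Q.mean(0))
    print(n,"tri",tri(R_.values()))
for n,z in(("lime_disc_mid",.018),("walnut_tile_mid",.015),("gouge_mid",.01),("knife_mid",.01),("stone_mid",.012),("walnut_disc_mid",.012)):
    ps={"lime_disc_mid":((281.3,213),(369,227)),"walnut_tile_mid":((325.4,140),(274.6,248)),"gouge_mid":((318.4,210.3),(336.9,199.7)),"knife_mid":((365.4,143.4),(243.5,214.2)),"stone_mid":((281.6,138),(312.6,280.6)),"walnut_disc_mid":((367,204.3),(294.5,175.8))}[n]
    print(n,"net tri",tri([ray("top",ps[0]),ray("scene",ps[1])]))
# crops
def crop(c,x,y,w,h,k): return cv2.resize(im[c][y:y+h,x:x+w],None,fx=k,fy=k,interpolation=cv2.INTER_CUBIC)
cv2.imwrite("pics/ctop.png",crop("top",255,105,150,135,5)[:600])
for n,(lo,hi,ct,cs) in {"gouge":((20,150,120),(32,255,255),(320,210),(337,200))}.items():
    for c,ce in(("top",ct),("scene",cs)):
        m=mask(c,ce,22,lo,hi);r=cv2.minAreaRect(cv2.findNonZero(m));b=cv2.boxPoints(r)
        P=np.array([atz(c,p,.012) for p in b]);print(n,c,r,P[:,:2].tolist(),P.mean(0))
E
```

```text
green top centre [ 0.5065 -0.3273] sides [0.2024 0.1841 0.2041 0.1854] ang [81.1334 82.0098 81.5007 81.4757] [[472, 230], [400, 219], [408, 155], [480, 165]]
green scene centre [ 0.5082 -0.3216] sides [0.2166 0.1887 0.2145 0.1883] ang [81.5778 81.1595 81.4736 81.797 ] [[232, 185], [196, 139], [250, 114], [288, 155]]
green tri [ 0.5058 -0.3302  0.0035]
blue top centre [0.4886 0.3473] sides [0.1846 0.2069 0.1837 0.2045] ang [8.6571 7.738  7.9169 7.9755] [[173, 236], [165, 173], [235, 163], [243, 226]]
blue scene centre [0.4918 0.349 ] sides [0.2023 0.1885 0.2034 0.1888] ang [7.9669 8.1688 8.044  7.8184] [[451, 356], [371, 301], [411, 244], [487, 290]]
blue tri [0.4887 0.3521 0.0027]
lime_disc_mid net tri [0.4477 0.1248 0.0111]
walnut_tile_mid net tri [ 0.6611 -0.0036  0.004 ]
gouge_mid net tri [0.4552 0.0166 0.0327]
knife_mid net tri [ 0.6524 -0.1237  0.0186]
stone_mid net tri [0.6624 0.127  0.0162]
walnut_disc_mid net tri [ 0.4742 -0.123   0.0264]
gouge top ((320.13775634765625, 214.9320831298828), (8.722990989685059, 26.844696044921875), 10.619654655456543) [[0.4075015168391141, 0.03129322283445386], [0.48293240250588226, 0.016987848588143794], [0.4782279840814989, -0.007589411219205493], [0.40289435733767376, 0.006800087709815546]] [0.4429 0.0119 0.012 ]
gouge scene ((339.2384948730469, 200.29232788085938), (9.178568840026855, 24.930980682373047), 60.2551155090332) [[0.4708806915182075, -0.006466858455807689], [0.39782950703369035, 0.006363284836576721], [0.4091065525152442, 0.033510074489209174], [0.48091960135262984, 0.02025480228885329]] [0.4397 0.0134 0.012 ]
```

View pics/ctop.png

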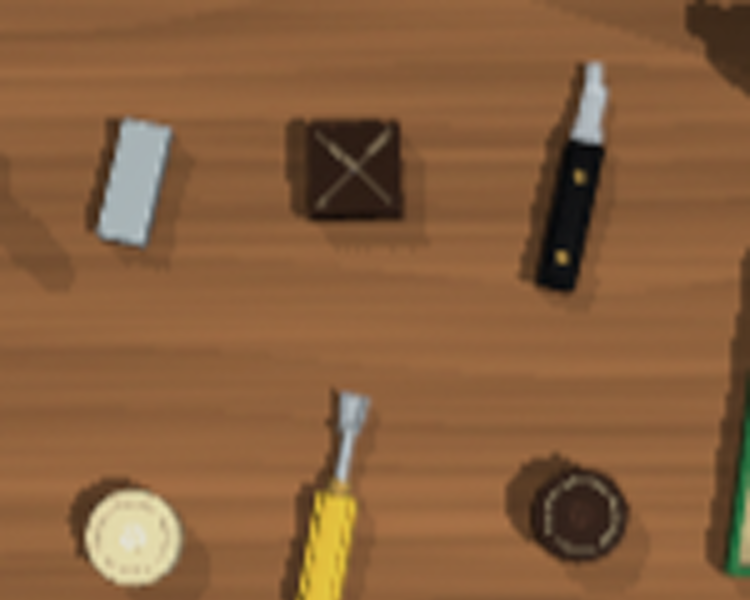

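```bash
cat >> h.py <<'E'
def tool():
    s=env.get_state();q=s["orientation"];return s,np.array(s["tcp_pos"]),R.from_quat([q[1],q[2],q[3],q[0]]).as_matrix()
def plan(x,y,z,closeyaw):
    """shift in tool axes now, and turn about tool z (deg world yaw of closing axis, mod 180)"""
    s,p,M=tool();d=M.T@(np.array([x,y,z])-p)
    cy=np.degrees(np.arctan2(M[1,1],M[0,1]));w=(closeyaw-cy+90)%180-90
    print("shift",d.round(4),"turn",round(-np.radians(w),3),"tcp",p.round(4),"closeyaw",round(cy,1),"j6",round(s["joint_pos"][5],2),"tilt",M[2,2].round(4),"t",round(s["clock"],2))
E
python3 - <<'E'
from h import *
np.set_printoptions(precision=4,suppress=True)
print(env.finger_overhang)
f=lambda p,z:atz("top",(255+p[0]/5-.4,105+p[1]/5-.4),z)
print("knife butt,front,tip",f((555,285),.02),f((588,145),.02),f((596,65),.012))
print("stone",[f(p,.018) for p in((125,118),(172,128),(145,245),(98,235))], f((135,181),.018))
print("tile",[f(p,.022) for p in((308,122),(400,122),(402,218),(308,217))],f((354,169),.022))
print("lime",f((134,537),.024),"wdisc",f((579,515),.024))
plan(.449,.124,.12,98)
E
```

```text
0.017
knife butt,front,tip [ 0.5945 -0.1186  0.02  ] [ 0.6752 -0.1382  0.02  ] [ 0.7239 -0.1443  0.012 ]
stone [array([0.6942, 0.1287, 0.018 ]), array([0.688 , 0.1013, 0.018 ]), array([0.6198, 0.1168, 0.018 ]), array([0.6258, 0.144 , 0.018 ])] [0.6572 0.1227 0.018 ]
tile [array([0.6898, 0.0223, 0.022 ]), array([ 0.6892, -0.0306,  0.022 ]), array([ 0.6335, -0.0315,  0.022 ]), array([0.6345, 0.0224, 0.022 ])] [ 0.6622 -0.0041  0.022 ]
lime [0.4512 0.1217 0.024 ] wdisc [ 0.463  -0.1304  0.024 ]
shift [-0.3492 -0.2668  0.1283] turn -0.593 tcp [0.2521 0.5168 0.2483] closeyaw 64.0 j6 1.43 tilt -1.0 t 1.15
```

```bash
python3 -m pendant '[[0.7,-0.0436,-0.0334,0.012,-0.04],[0.7,-0.0436,-0.0334,0.012,0],[0.7,-0.0436,-0.0334,0.012,0],[0.7,-0.0436,-0.0334,0.012,0],[0.7,-0.0436,-0.0334,0.012,0],[0.7,-0.0436,-0.0334,0.012,0],[0.7,-0.0436,-0.0334,0.012,0],[0.7,-0.04,-0.03,0.012,0]]' 60
python3 - <<'E'
from h import *
plan(.450,.122,.12,81.5)
im=env.read_camera("wrist");save("w1",im)
for l in("lime_disc_mid","gouge_mid"):
  for r in env.recognise("wrist",l)[:3]: print(l,r["centre"],r["score"],atz("wrist",r["centre"],.018))
E
```

```text
clock: 2.15
tcp_pos: [0.4611, 0.1337, 0.1522]
orientation: [0.0, 0.206, 0.979, 0.0]
wrist_force: [0.6, 0.4, 0.4]
finger_gap: 0.0725
grip_force: 0.0
shift [ 0.0054 -0.0152  0.0322] turn -0.266 tcp [0.4611 0.1337 0.1522] closeyaw 66.3 j6 0.53 tilt -1.0 t 2.15
lime_disc_mid [305.5, 185.3] 0.57 [0.44790563 0.12348741 0.018     ]
gouge_mid [196.3, 220.7] 0.9 [0.43476811 0.01678543 0.018     ]
gouge_mid [75.1, 161.3] 0.82 [ 0.31675882 -0.09185002  0.018     ]
gouge_mid [274.1, 18.8] 0.73 [0.30353769 0.16053053 0.018     ]
```

View pics/w1.png

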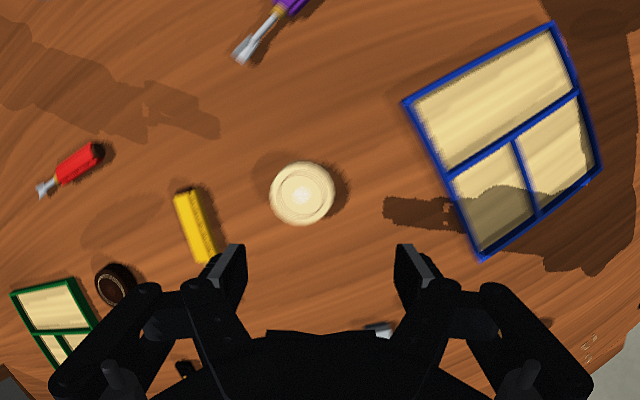

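The wrist view shows the lime disc between the fingers ahead, with its top centred near (302,194). The yellow gouge handle is at about (197,227), and the blue tray is at upper right.

```bash
python3 - <<'E'
from h import *
im=env.read_camera("wrist")
g=cv2.cvtColor(im,cv2.COLOR_RGB2HSV);m=cv2.inRange(g,np.array((18,30,140)),np.array((35,150,255)))
k=np.zeros_like(m);cv2.circle(k,(302,194),40,255,-1);m&=k
c=cv2.minEnclosingCircle(cv2.findNonZero(m));M=cv2.moments(m,True);print(c,M["m10"]/M["m00"],M["m01"]/M["m00"])
for p in(c[0],(302,194)): 
  w=atz("wrist",p,.024);print(w, tri([ray("wrist",p),ray("top",(281.4,212.0))]))
plan(w[0],w[1],.02,81.5)
E
```

```text
((304.4008483886719, 190.87698364257812), 31.670473098754883) 304.1967617036255 191.2189369940162
[0.4490668  0.12447289 0.024     ] [0.45134342 0.12297125 0.0131641 ]
[0.45071591 0.12146935 0.024     ] [0.45102477 0.1215539  0.02363495]
shift [ 0.0031 -0.016   0.1321] turn -0.268 tcp [0.4602 0.1348 0.1521] closeyaw 66.1 j6 0.53 tilt -1.0 t 2.35
```

```bash
python3 -m pendant '[[0.7,0.003,-0.0155,0.03,-0.134],[0.7,0,0,0.04,-0.134],[0.7,0,0,0.04,0],[0.7,0,0,0.02,0],[0.7,0,0,0.002,0],[0.7,0,0,0,0]]' 60
python3 -c "
from h import *
plan(.4503,.1225,.02,81.5)"
```

```text
clock: 3.1
tcp_pos: [0.4515, 0.1234, 0.0211]
orientation: [0.001, 0.072, 0.997, 0.0]
wrist_force: [0.2, 0.5, 0.2]
finger_gap: 0.0728
grip_force: 0.0
shift [ 0.0011 -0.0011  0.0011] turn 0.004 tcp [0.4515 0.1234 0.0211] closeyaw 81.7 j6 0.24 tilt -1.0 t 3.1
```

```bash
python3 -m pendant '[[-0.5,0.001,-0.001,0,0],[-0.5,0,0,0,0],[-0.5,0,0,0,0],[-0.5,0,0,0,0],[-0.5,0,0,-0.04,0],[-0.5,0,0,-0.04,0]]' 50
python3 -c "
from h import *
g=np.array([.507,-.3275]);M=lambda a:np.array([[np.cos(a),-np.sin(a)],[np.sin(a),np.cos(a)]])
t=g+M(np.radians(-8.5))@[.0395,.0415];print(t)
plan(t[0],t[1],.1,81.5)"
```

```text
clock: 3.85
tcp_pos: [0.4498, 0.1216, 0.1018]
orientation: [0.0, 0.073, 0.997, 0.0]
wrist_force: [1.5, 0.3, 0.1]
finger_gap: 0.0518
grip_force: 53.0
[ 0.55220022 -0.29229431]
shift [-0.1615 -0.3946  0.0017] turn 0.002 tcp [0.4498 0.1216 0.1018] closeyaw 81.6 j6 0.24 tilt -1.0 t 3.85
```

```bash
python3 -m pendant '[[-0.5,-0.0202,-0.0493,0,0],[-0.5,-0.0202,-0.0493,0,0],[-0.5,-0.0202,-0.0493,0,0],[-0.5,-0.0202,-0.0493,0,0],[-0.5,-0.0202,-0.0493,0,0],[-0.5,-0.0202,-0.0493,0,0],[-0.5,-0.0202,-0.0493,0,0],[-0.5,-0.0202,-0.0493,0,0]]'
python3 - <<'E'
from h import *
plan(.5522,-.2923,.027,81.5)
im=env.read_camera("wrist");save("w2",im)
E
```

```text
clock: 4.85
tcp_pos: [0.553, -0.294, 0.1013]
orientation: [0.001, 0.073, 0.997, -0.0]
wrist_force: [1.2, 0.1, -0.7]
finger_gap: 0.0515
grip_force: 53.0
shift [0.0012 0.0016 0.0743] turn 0.002 tcp [ 0.553  -0.294   0.1013] closeyaw 81.6 j6 -0.47 tilt -1.0 t 4.85
```

View pics/w2.png

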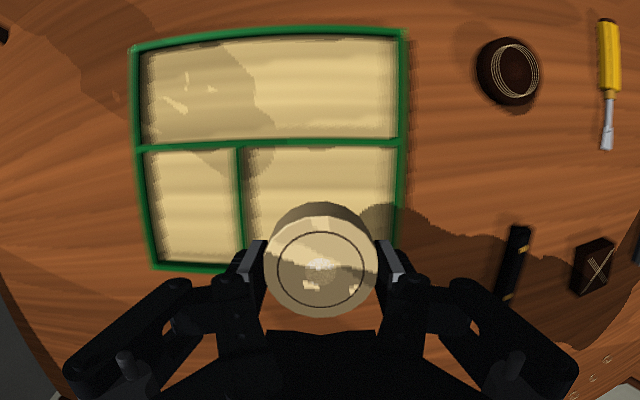

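The disc is held squarely, and the green tray's blank compartment lies below it at right. The near tray corners are at (131,47) and (402,30), and the divider junction is at (240,146).

```bash
python3 - <<'E'
from h import *
a=np.radians(-8.5);M=np.array([[np.cos(a),-np.sin(a)],[np.sin(a),np.cos(a)]]);g=np.array([.507,-.3275])
for p,t in(((131,47),(-.092,-.1015)),((404,30),(-.092,.1015)),((240,146),(-.0105,-.016)),((402,144),(-.0105,.099)),((155,270),(.092,-.1015))):
    w=atz("wrist",p,.017);print(w[:2].round(4),(g+M@t).round(4),(w[:2]-M@t).round(4))
E
```

```text
[ 0.403  -0.4261] [ 0.401  -0.4143] [ 0.509  -0.3393]
[ 0.4342 -0.2256] [ 0.431  -0.2135] [ 0.5101 -0.3395]
[ 0.4986 -0.3501] [ 0.4943 -0.3418] [ 0.5113 -0.3359]
[ 0.5141 -0.2387] [ 0.5112 -0.228 ] [ 0.5099 -0.3381]
[ 0.586  -0.4511] [ 0.583  -0.4415] [ 0.51   -0.3371]
```

```bash
python3 - <<'E'
from h import *
np.set_printoptions(precision=4,suppress=True)
s,p,_=tool();print(p,s["joint_pos"])
im=env.read_camera("wrist");save("w3",im)
d=cv2.absdiff(im,cv2.imread("pics/w2.png")[:,:,::-1].copy());print("diff",d.mean())
print(env.calibration("wrist"))
a=np.radians(-8.5);M=np.array([[np.cos(a),-np.sin(a)],[np.sin(a),np.cos(a)]])
hs=cv2.cvtColor(im,cv2.COLOR_RGB2HSV);m=cv2.inRange(hs,np.array((45,80,30)),np.array((85,255,255)))
ys,xs=np.nonzero(m);print("green bbox",xs.min(),xs.max(),ys.min(),ys.max())
# row scans: wall spans
for r in(80,110,): 
    x=np.nonzero(m[r])[0];print(r,x)
    for e in(x[0],x[-1]): print(atz("wrist",(e,r),.017))
# known landmarks
for n,q in(("wdisc",(516,69)),("gouge shank tip",(606,148))): print(n,atz("wrist",q,.024 if n=="wdisc" else .012))
E
```

```text
[ 0.555  -0.3013  0.1013] [-0.6232  0.4912 -0.0555  1.0166 -0.0028 -0.4725]
diff 12.97017578125
{'K': array([[309.7069,   0.    , 320.2455],
       [  0.    , 309.7069, 200.9851],
       [  0.    ,   0.    ,   1.    ]]), 'tool_from_camera': array([[-0.0011, -0.9641, -0.2657,  0.0673],
       [ 1.    , -0.0009, -0.001 , -0.0002],
       [ 0.0008, -0.2657,  0.9641, -0.1267],
       [ 0.    ,  0.    ,  0.    ,  1.    ]])}
green bbox 141 419 18 269
80 [141 142 143 144 145 146 153 409 410 411 412 413 414 415 416 417 418 419]
[ 0.4316 -0.4164  0.017 ]
[ 0.4699 -0.2171  0.017 ]
110 [142 143 144 145 146 154 409 410 411 412 413 414 415 416 417 418 419]
[ 0.4547 -0.4195  0.017 ]
[ 0.4909 -0.22    0.017 ]
wdisc [ 0.4647 -0.1383  0.024 ]
gouge shank tip [ 0.5355 -0.0135  0.012 ]
```

```bash
python3 -c "
from h import *
plan(.5525,-.2920,.027,81.5)"
```

```text
shift [0.0028 0.006  0.0741] turn -0.003 tcp [ 0.5541 -0.2981  0.1011] closeyaw 81.3 j6 -0.47 tilt -1.0 t 4.95
```

```bash
python3 -m pendant '[[-0.5,0,0,0.02,0],[-0.5,0,0,0.03,0],[-0.5,0,0,0.02,0],[-0.5,0,0,0.003,0],[-0.5,0,0,0,0]]'
python3 -c "
from h import *
plan(.5525,-.2920,.0265,81.5)"
```

```text
clock: 5.58
tcp_pos: [0.5527, -0.2917, 0.028]
orientation: [0.0, 0.073, 0.997, 0.0]
wrist_force: [-0.7, 0.6, -0.5]
finger_gap: 0.0517
grip_force: 53.0
shift [ 0.0001 -0.0003  0.0015] turn 0.003 tcp [ 0.5527 -0.2917  0.028 ] closeyaw 81.7 j6 -0.47 tilt -1.0 t 5.58
```

Position is spot-on. I'll lower a touch, release to about 64 mm and lift.

```bash
python3 -m pendant '[[-0.5,0,0,0.0015,0],[0.48,0,0,0,0],[0.48,0,0,0,0],[0.48,0,0,0,0],[0.48,0,0,-0.03,0],[0.48,0,0,-0.04,0],[0.48,0,0,-0.03,0],[0.48,0,0,0,0]]'
python3 - <<'E'
from h import *
s,p,_=tool()
im=env.read_camera("wrist");save("w4",im)
plan(.46,.009,.12,79.3)
E
```

```text
clock: 6.58
tcp_pos: [0.5543, -0.2932, 0.1289]
orientation: [0.003, 0.073, 0.997, -0.001]
wrist_force: [-0.1, 0.8, -0.4]
finger_gap: 0.0632
grip_force: 0.0
shift [0.1362 0.2848 0.0063] turn 0.041 tcp [ 0.5534 -0.2926  0.127 ] closeyaw 81.6 j6 -0.47 tilt -1.0 t 6.62
```

View pics/w4.png

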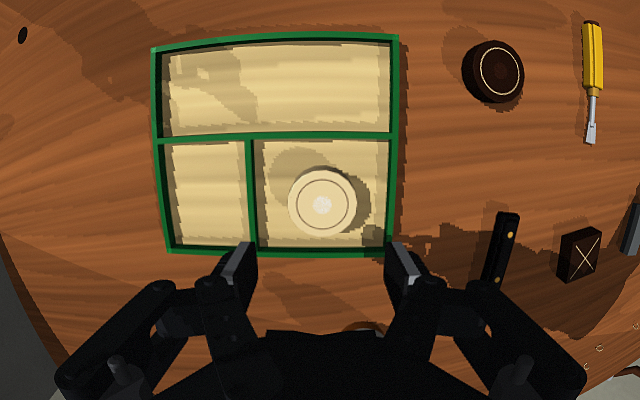

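The disc lies flat in the green blank compartment at (322,203). Gouge next.

```bash
python3 -m pendant '[[0.2,0.0195,0.0407,0,0.041],[0.2,0.0195,0.0407,0,0],[0.2,0.0195,0.0407,0,0],[0.2,0.0195,0.0407,0,0],[0.2,0.0195,0.0407,0,0],[0.2,0.0195,0.0407,0,0],[0.2,0.0192,0.0406,0,0],[0.2,0,0,0,0]]' 60 | head -2
python3 -m pendant '[[0.2,0,0,0,0],[0.2,0,0,0,0]]' | head -2
python3 - <<'E'
from h import *
s,p,_=tool();
im=env.read_camera("wrist");save("w5",im)
hs=cv2.cvtColor(im,cv2.COLOR_RGB2HSV);m=cv2.inRange(hs,np.array((20,140,90)),np.array((34,255,255)))
n,l,st,ce=cv2.connectedComponentsWithStats(m);i=1+st[1:,4].argmax();r=cv2.minAreaRect(cv2.findNonZero((l==i).astype(np.uint8)))
print(st[i],r);b=cv2.boxPoints(r);P=np.array([atz("wrist",q,.012)for q in b]);e=P[1:]-P[:-1]
print(P[:,:2].round(4),P.mean(0).round(4),np.linalg.norm(e,axis=1),np.degrees(np.arctan2(e[:,1],e[:,0])))
plan(.46,.009,.02,79.3)
E
```

```text
clock: 7.62
tcp_pos: [0.4675, 0.0151, 0.1243]
clock: 7.88
tcp_pos: [0.4702, 0.0117, 0.1254]
[ 299  121   32  101 2817] ((314.5, 171.0), (100.0, 31.0), 90.0)
[[ 0.4033  0.0073]
 [ 0.4079  0.0307]
 [ 0.4872  0.016 ]
 [ 0.4824 -0.009 ]] [0.4452 0.0113 0.012 ] [0.02379822 0.08065923 0.02544861] [  78.95581878  -10.49357912 -100.79643487]
shift [ 0.0095 -0.0045  0.1055] turn -0.002 tcp [0.4702 0.0116 0.1255] closeyaw 79.2 j6 0.04 tilt -1.0 t 7.92
```

View pics/w5.png

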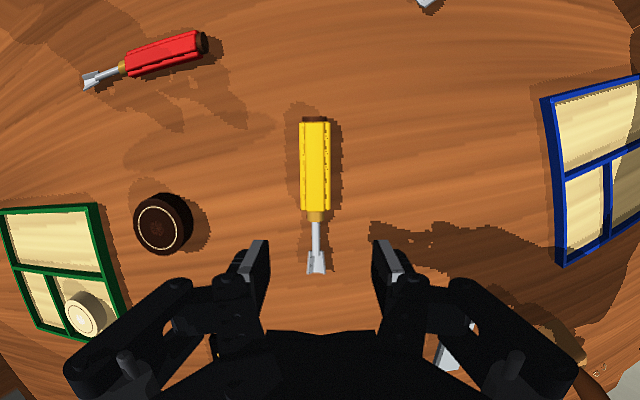

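The yellow gouge is dead ahead between the fingers with its handle spanning (315,118)–(315,220), and the wrist fix agrees with the top view. Descending to grip it.

```bash
python3 -m pendant '[[0.2,0.009,-0.005,0.03,0],[0.2,0,0,0.04,0],[0.2,0,0,0.03,0],[0.2,0,0,0.006,0],[0.2,0,0,0,0]]' 60|head -4
python3 -c "
from h import *
plan(.4605,.0086,.019,79.3)"
```

```text
clock: 8.55
tcp_pos: [0.4604, 0.0088, 0.02]
orientation: [-0.0, 0.094, 0.996, 0.0]
wrist_force: [0.2, -0.4, 1.1]
shift [-0.0001 -0.0002  0.001 ] turn -0.001 tcp [0.4604 0.0088 0.02  ] closeyaw 79.2 j6 0.03 tilt -1.0 t 8.55
```

```bash
python3 -m pendant '[[-0.8,0,0,0.001,0],[-0.8,0,0,0,0],[-0.8,0,0,0,0],[-0.8,0,0,0,0],[-0.8,0,0,-0.03,0],[-0.8,0,0,-0.04,0.17],[-0.8,0,0,-0.03,0.17],[-0.8,0,0,0,0.17]]' 50
python3 -m pendant '[[-0.8,0,0,0,0.17],[-0.8,0,0,0,0.17],[-0.8,0,0,0,0.17],[-0.8,0,0,0,0.17],[-0.8,0,0,0,0.17],[-0.8,0,0,0,0.172],[-0.8,0,0,0,0]]'
python3 -c "
from h import *
g=np.array([.508,-.3265]);M=lambda a:np.array([[np.cos(a),-np.sin(a)],[np.sin(a),np.cos(a)]])
t=g+M(np.radians(-8.5))@[-.05,.0105];print(t)
plan(t[0],t[1],.12,-8.5)"
```

```text
clock: 9.55
tcp_pos: [0.4622, 0.0092, 0.1218]
orientation: [0.003, 0.344, 0.939, 0.001]
wrist_force: [0.5, -0.2, -0.8]
finger_gap: 0.0224
grip_force: 49.2
clock: 10.42
tcp_pos: [0.4601, 0.0094, 0.119]
orientation: [0.0, 0.757, 0.654, 0.0]
wrist_force: [0.1, -0.5, 0.0]
finger_gap: 0.0226
grip_force: 49.1
[ 0.46010121 -0.30872486]
shift [-0.3148  0.0463 -0.001 ] turn 0.002 tcp [0.4601 0.0094 0.119 ] closeyaw -8.4 j6 1.56 tilt -1.0 t 10.43
```

```bash
python3 -m pendant '[[-0.8,-0.045,0.0066,0,0],[-0.8,-0.045,0.0066,0,0],[-0.8,-0.045,0.0066,0,0],[-0.8,-0.045,0.0066,0,0],[-0.8,-0.045,0.0066,0,0],[-0.8,-0.045,0.0066,0,0],[-0.8,-0.0448,0.0067,0,0],[-0.8,0,0,0,0]]'|head -3
python3 -m pendant '[[-0.8,0,0,0,0],[-0.8,0,0,0,0],[-0.8,0,0,0,0]]'|head -3
python3 - <<'E'
from h import *
plan(.4601,-.3087,.0245,-8.5)
im=env.read_camera("wrist");save("w6",im)
E
```

```text
clock: 11.42
tcp_pos: [0.4597, -0.3122, 0.1188]
orientation: [0.001, 0.758, 0.653, -0.0]
clock: 11.8
tcp_pos: [0.4596, -0.3077, 0.1189]
orientation: [-0.0, 0.757, 0.654, 0.0]
shift [-0.0009  0.0006  0.0944] turn 0.002 tcp [ 0.4596 -0.3077  0.1189] closeyaw -8.4 j6 0.98 tilt -1.0 t 11.8
```

View pics/w6.png

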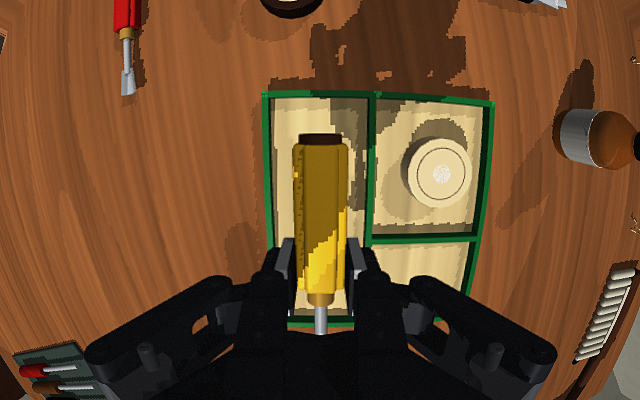

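The gouge is held straight over the long compartment, parallel to its walls. Lowering it.

```bash
python3 -m pendant '[[-0.8,0,0,0.03,0],[-0.8,0,0,0.04,0],[-0.8,0,0,0.02,0],[-0.8,0,0,0.003,0],[-0.8,0,0,0,0]]'|head -4
python3 -c "
from h import *
plan(.4601,-.3087,.0245,-8.5)"
```

```text
clock: 12.48
tcp_pos: [0.4597, -0.3084, 0.026]
orientation: [-0.0, 0.757, 0.653, 0.0]
wrist_force: [1.2, -0.8, -0.9]
shift [-0.0002  0.0005  0.0015] turn 0.001 tcp [ 0.4597 -0.3084  0.026 ] closeyaw -8.4 j6 0.98 tilt -1.0 t 12.47
```

```bash
python3 -m pendant '[[-0.8,0,0,0.0015,0],[-0.15,0,0,0,0],[-0.15,0,0,0,0],[-0.15,0,0,0,0],[-0.15,0,0,-0.03,0],[-0.15,0,0,-0.05,0],[0.7,0,0,-0.03,-0.172],[0.7,0,0,0,-0.172]]'|head -4
python3 -m pendant '[[0.7,0,0,0,-0.172],[0.7,0,0,0,-0.172],[0.7,0,0,0,-0.172],[0.7,0,0,0,-0.172],[0.7,0,0,0,-0.172],[0.7,0,0,0,-0.172],[0.7,0,0,0,-0.172],[0.7,0,0,0,-0.172]]'|head -4
python3 -c "
from h import *
save('w7',env.read_camera('wrist'))
plan(.662,-.004,.14,90)"
```

```text
clock: 13.48
tcp_pos: [0.4611, -0.3103, 0.1375]
orientation: [0.003, 0.632, 0.775, -0.0]
wrist_force: [0.9, 0.2, -0.4]
clock: 14.48
tcp_pos: [0.4594, -0.3088, 0.1342]
orientation: [-0.0, -0.003, 1.0, 0.0]
wrist_force: [-0.8, 0.1, 0.7]
shift [-0.2062  0.3024 -0.0058] turn 0.012 tcp [ 0.4594 -0.3088  0.1342] closeyaw 90.7 j6 -0.75 tilt -1.0 t 14.53
```

View pics/w7.png

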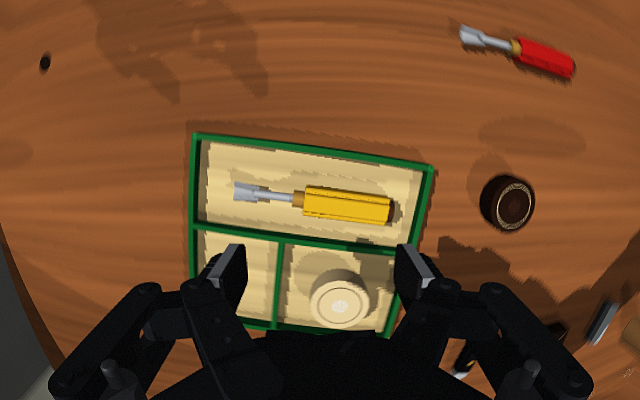

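The gouge lies in the green long compartment, lengthwise at (313,201), and the disc sits in its own compartment. The green tray is done, so the tile is next.

```bash
python3 -m pendant '[[0.7,-0.0295,0.0432,0,0.012],[0.7,-0.0295,0.0432,0,0],[0.7,-0.0295,0.0432,0,0],[0.7,-0.0295,0.0432,0,0],[0.7,-0.0295,0.0432,0,0],[0.7,-0.0295,0.0432,0,0],[0.7,-0.0292,0.0432,0,0],[0.7,0,0,0,0]]' 60|head -3
python3 -m pendant '[[0.7,0,0,0,0],[0.7,0,0,0,0],[0.7,0,0,0,0]]'|head -3
python3 -c "
from h import *
plan(.662,-.004,.02,90)
save('w8',env.read_camera('wrist'))"
```

```text
clock: 15.52
tcp_pos: [0.6699, -0.0049, 0.1337]
orientation: [0.0, 0.004, 1.0, 0.0]
clock: 15.9
tcp_pos: [0.668, -0.0096, 0.1345]
orientation: [-0.0, 0.006, 1.0, -0.0]
shift [0.006  0.0055 0.1145] turn -0.013 tcp [ 0.668  -0.0096  0.1345] closeyaw 89.3 j6 -0.12 tilt -1.0 t 15.9
```

View pics/w8.png

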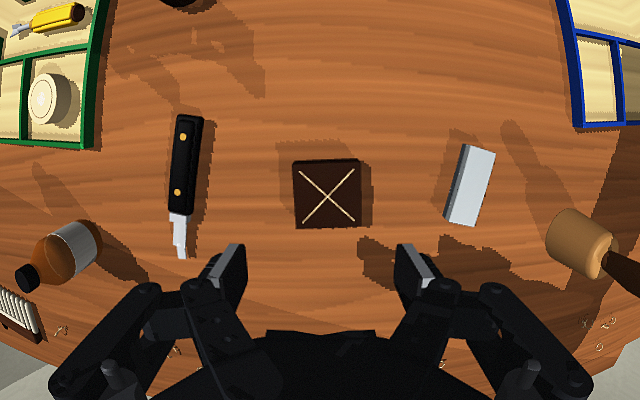

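The tile's cross centre is at (327,197), with its sides square to the fingers. The knife runs from (190,115) to (181,258), and the stone is at (473,186). I'll turn these into positions.

```bash
python3 - <<'E'
from h import *
np.set_printoptions(precision=4,suppress=True)
s,p,_=tool();c=np.array([.668,-.0096,.1345])-p;print(c)
for n,q,z in(("tile",(327.5,197),.022),("tl",(299,171),.022),("tr",(355,169),.022),("knife butt",(190,115),.018),("kf",(178,214),.018),("ktip",(182,258),.012),("st1",(466,145),.018),("st2",(495,154),.018),("st3",(477,226),.018),("st4",(449,217),.018)):
    print(n,atz("wrist",q,z)+c)
print("tri tile",tri([ray("wrist",(327.5,197)),ray("top",(255+354/5-.4,105+169/5-.4))]))
plan(.662,-.004,.02,90)
E
```

```text
[-0.0001 -0.0002 -0.0001]
tile [ 0.6634 -0.0042  0.0219]
tl [ 0.642  -0.0263  0.0219]
tr [0.6409 0.0176 0.0219]
knife butt [ 0.5929 -0.1162  0.0179]
kf [ 0.678  -0.1367  0.0179]
ktip [ 0.7243 -0.1435  0.0119]
st1 [0.6203 0.1138 0.0179]
st2 [0.6269 0.1443 0.0179]
st3 [0.6934 0.1332 0.0179]
st4 [0.6839 0.1029 0.0179]
tri tile [ 0.6561 -0.0045  0.05  ]
shift [0.0062 0.0054 0.1146] turn -0.013 tcp [ 0.6681 -0.0094  0.1346] closeyaw 89.3 j6 -0.12 tilt -1.0 t 15.95
```

```bash
python3 -m pendant '[[0.7,0.0053,0.0054,0.03,-0.013],[0.7,0,0,0.04,0],[0.7,0,0,0.035,0],[0.7,0,0,0.0085,0],[0.7,0,0,0,0]]'|head -4
python3 -c "
from h import *
plan(.663,-.004,.02,90)"
```

```text
clock: 16.58
tcp_pos: [0.6631, -0.0033, 0.021]
orientation: [-0.0, -0.001, 1.0, 0.0]
wrist_force: [-0.2, -0.4, -0.7]
shift [ 0.0001 -0.0007  0.001 ] turn 0.002 tcp [ 0.6631 -0.0033  0.021 ] closeyaw 90.1 j6 -0.13 tilt -1.0 t 16.57
```

```bash
python3 -m pendant '[[-0.5,0,0,0.001,0],[-0.5,0,0,0,0],[-0.5,0,0,0,0],[-0.5,0,0,0,0],[-0.5,0,0,-0.03,0],[-0.5,0,0,-0.04,-0.07],[-0.5,0,0,-0.03,-0.07],[-0.5,0,0,0,0]]' 50
python3 -c "
from h import *
plan(.523,.3945,.12,98)"
```

```text
clock: 17.58
tcp_pos: [0.6654, -0.0031, 0.1235]
orientation: [0.003, -0.071, 0.997, -0.001]
wrist_force: [0.5, 0.5, -0.5]
finger_gap: 0.0526
grip_force: 53.2
shift [0.0847 0.4137 0.0022] turn 0.002 tcp [ 0.6654 -0.0031  0.1235] closeyaw 98.1 j6 -0.27 tilt -1.0 t 17.57
```

```bash
python3 -m pendant '[[-0.5,0.0104,0.0518,0,0],[-0.5,0.0104,0.0518,0,0],[-0.5,0.0104,0.0518,0,0],[-0.5,0.0104,0.0518,0,0],[-0.5,0.0104,0.0518,0,0],[-0.5,0.0104,0.0518,0,0],[-0.5,0.0104,0.0518,0,0],[-0.5,0.0104,0.051,0,0]]'|head -3
python3 -m pendant '[[-0.5,0,0,0,0],[-0.5,0,0,0,0],[-0.5,0,0,0,0],[-0.5,0,0,0,0]]'|head -3
python3 - <<'E'
from h import *
plan(.523,.3945,.0255,98)
s,p,_=tool();c=p.copy()
im=env.read_camera("wrist");save("w9",im)
hs=cv2.cvtColor(im,cv2.COLOR_RGB2HSV);m=cv2.inRange(hs,np.array((105,90,40)),np.array((130,255,255)))
a=np.radians(8)
for r in(70,90,110):
    x=np.nonzero(m[r])[0]
    if len(x)<2: continue
    A,B=atz("wrist",(x[0],r),.017),atz("wrist",(x[-1],r),.017);mid=(A+B)/2
    k=(.490-mid[0])/np.cos(a);print(x[0],x[-1],np.linalg.norm(B-A).round(4),"ang",np.degrees(np.arctan2(*(B-A)[1::-1])).round(2),"centre y at x=.490:",(mid[1]+k*np.sin(a)).round(4))
E
```

```text
clock: 18.58
tcp_pos: [0.5208, 0.396, 0.1184]
orientation: [-0.001, -0.071, 0.998, -0.0]
clock: 19.08
tcp_pos: [0.5229, 0.3935, 0.1197]
orientation: [-0.0, -0.07, 0.998, -0.0]
shift [-0.0002  0.001   0.0942] turn 0.0 tcp [0.5229 0.3935 0.1197] closeyaw 98.0 j6 0.38 tilt -1.0 t 19.07
146 403 0.2035 ang 95.37 centre y at x=.490: 0.3482
146 403 0.2035 ang 95.79 centre y at x=.490: 0.3482
147 403 0.203 ang 96.21 centre y at x=.490: 0.3486
```

View pics/w9.png

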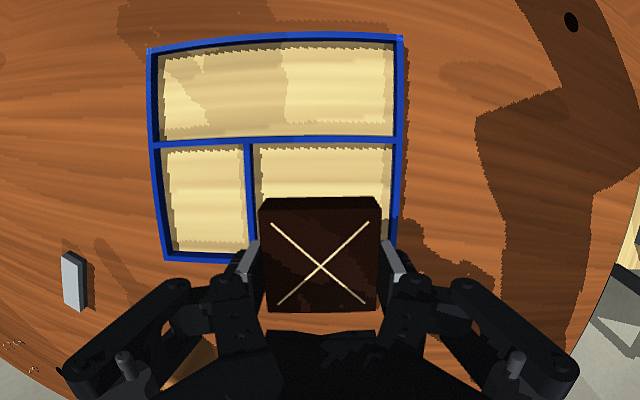

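The tile is held square above the blue blank compartment, and the wall midpoint confirms the tray's y at 0.348. Lowering.

```bash
python3 -m pendant '[[-0.5,0,0.0005,0.03,0],[-0.5,0,0,0.04,0],[-0.5,0,0,0.02,0],[-0.5,0,0,0.0025,0],[-0.5,0,0,0,0]]'|head -4
python3 -c "
from h import *
print(atz('wrist',(0,0),.017)*0)
plan(.523,.3945,.0255,98)"
```

```text
clock: 19.75
tcp_pos: [0.5225, 0.3948, 0.0274]
orientation: [0.0, -0.071, 0.998, -0.0]
wrist_force: [0.5, -0.1, -0.5]
[0. 0. 0.]
shift [-0.0005 -0.0004  0.0019] turn 0.002 tcp [0.5225 0.3948 0.0274] closeyaw 98.1 j6 0.38 tilt -1.0 t 19.75
```

```bash
python3 -m pendant '[[-0.5,0,0,0.0017,0],[0.48,0,0,0,0],[0.48,0,0,0,0],[0.48,0,0,0,0],[0.48,0,0,-0.03,0],[0.48,0,0,-0.04,0],[0.2,0,0,-0.04,0.186],[0.2,0,0,0,0.186]]'|head -5
python3 -m pendant '[[0.2,0,0,0,0],[0.2,0,0,0,0]]'|head -3
python3 -c "
from h import *
save('w10',env.read_camera('wrist'))
plan(.650,-.131,.14,76.7)"
```

```text
clock: 20.75
tcp_pos: [0.5244, 0.3967, 0.1403]
orientation: [0.003, 0.118, 0.993, 0.002]
wrist_force: [-0.5, -0.5, -1.0]
finger_gap: 0.0511
clock: 21.0
tcp_pos: [0.5217, 0.395, 0.1348]
orientation: [-0.001, 0.113, 0.994, -0.0]
shift [-0.2436 -0.4835 -0.0051] turn 0.005 tcp [0.5216 0.395  0.1347] closeyaw 77.0 j6 0.75 tilt -1.0 t 21.05
```

View pics/w10.png

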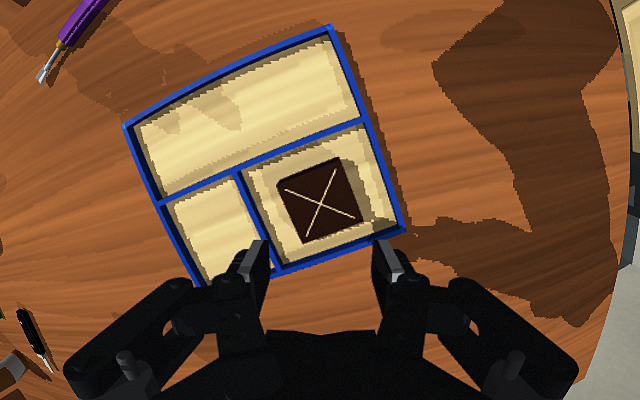

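The tile is flat in the blue blank compartment at (319,199). Knife next.

```bash
python3 -m pendant '[[0.2,-0.0244,-0.0483,0,0],[0.2,-0.0244,-0.0483,0,0],[0.2,-0.0244,-0.0483,0,0],[0.2,-0.0244,-0.0483,0,0],[0.2,-0.0244,-0.0483,0,0],[0.2,-0.0244,-0.0483,0,0],[0.2,-0.0244,-0.0483,0,0],[0.2,-0.0244,-0.0483,0,0]]' 60|head -3
python3 -m pendant '[[0.2,-0.0244,-0.0483,0,0],[0.2,-0.0240,-0.0488,0,0],[0.2,0,0,0,0],[0.2,0,0,0,0],[0.2,0,0,0,0],[0.2,0,0,0,0]]'|head -3
python3 - <<'E'
from h import *
plan(.650,-.131,.02,76.7)
im=env.read_camera("wrist");save("w11",im)
hs=cv2.cvtColor(im,cv2.COLOR_RGB2HSV);m=((im.max(2)<45)*255).astype(np.uint8);m[235:]=0;m[:,:200]=0;m[:,440:]=0
m=cv2.morphologyEx(m,cv2.MORPH_OPEN,np.ones((5,5)))
n,l,st,ce=cv2.connectedComponentsWithStats(m)
for i in range(1,n):
    if st[i,4]<500: continue
    r=cv2.minAreaRect(cv2.findNonZero((l==i).astype(np.uint8)));b=cv2.boxPoints(r)
    P=np.array([atz("wrist",q,.018)[:2]for q in b]);e=np.diff(P,axis=0)
    print(st[i],P.round(4).tolist(),P.mean(0),np.linalg.norm(e,axis=1),np.degrees(np.arctan2(e[:,1],e[:,0])))
for r in env.recognise("wrist","knife_mid"): print(r,atz("wrist",r["centre"],.015))
E
```

```text
clock: 22.05
tcp_pos: [0.6241, -0.0272, 0.1349]
orientation: [-0.001, 0.114, 0.994, 0.0]
clock: 22.8
tcp_pos: [0.6491, -0.1296, 0.1357]
orientation: [-0.0, 0.114, 0.994, 0.0]
shift [-0.0013 -0.0012  0.1157] turn 0.004 tcp [ 0.6491 -0.1296  0.1357] closeyaw 77.0 j6 -0.09 tilt -1.0 t 22.8
[ 304  130   30  105 2903] [[0.6743, -0.1502], [0.59, -0.1295], [0.5952, -0.1074], [0.6798, -0.1263]] [ 0.63484633 -0.12832934] [0.08673266 0.02272189 0.08669404] [166.19661549  76.83458851 -12.57944738]
{'centre': [321.3, 191.9], 'score': 0.83} [ 0.6427247  -0.12801202  0.015     ]
```

View pics/w11.png

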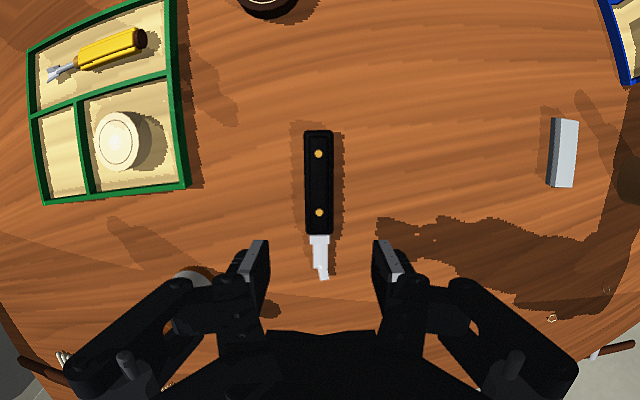

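The knife handle (305–332, 130–235) is aligned with the tool and measures 87 mm as it should. Its balance point is at (0.6485,-0.1315).

```bash
python3 -m pendant '[[0.2,0.0003,-0.002,0.03,0.003],[0.2,0,0,0.04,0],[0.2,0,0,0.035,0],[0.2,0,0,0.0105,0],[0.2,0,0,0,0]]' 60|head -4
python3 -c "
from h import *
plan(.6485,-.1315,.019,76.8)"
```

```text
clock: 23.52
tcp_pos: [0.6483, -0.1325, 0.02]
orientation: [-0.0, 0.116, 0.993, 0.0]
wrist_force: [0.3, -0.1, 1.2]
shift [0.    0.001 0.001] turn -0.002 tcp [ 0.6483 -0.1325  0.02  ] closeyaw 76.7 j6 -0.09 tilt -1.0 t 23.52
```

```bash
python3 -m pendant '[[-0.8,0,0.001,0.001,0],[-0.8,0,0,0,0],[-0.8,0,0,0,0],[-0.8,0,0,0,0],[-0.8,0,0,-0.03,0],[-0.8,0,0,-0.04,0],[-0.8,0,0,-0.04,0.171],[-0.8,0,0,0,0.171]]' 50
python3 -m pendant '[[-0.8,0,0,0,0.171],[-0.8,0,0,0,0.171],[-0.8,0,0,0,0.171],[-0.8,0,0,0,0.171],[-0.8,0,0,0,0.173],[-0.8,0,0,0,0],[-0.8,0,0,0,0]]'|head -3
python3 -c "
from h import *
plan(.4392,.3504,.13,8)"
```

```text
clock: 24.52
tcp_pos: [0.6512, -0.1328, 0.1339]
orientation: [0.004, 0.286, 0.958, -0.0]
wrist_force: [-0.0, 0.2, -0.9]
finger_gap: 0.0227
grip_force: 49.6
clock: 25.4
tcp_pos: [0.6486, -0.1319, 0.1291]
orientation: [-0.0, 0.655, 0.755, 0.0]
shift [ 0.5071 -0.1391 -0.0008] turn 0.002 tcp [ 0.6486 -0.1319  0.1291] closeyaw 8.1 j6 1.11 tilt -1.0 t 25.4
```

```bash
python3 -m pendant '[[-0.8,0.0507,-0.0139,0,0],[-0.8,0.0507,-0.0139,0,0],[-0.8,0.0507,-0.0139,0,0],[-0.8,0.0507,-0.0139,0,0],[-0.8,0.0507,-0.0139,0,0],[-0.8,0.0507,-0.0139,0,0],[-0.8,0.0507,-0.0139,0,0],[-0.8,0.0507,-0.0139,0,0]]'|head -3
python3 -m pendant '[[-0.8,0.0507,-0.0139,0,0],[-0.8,0.0507,-0.0140,0,0],[-0.8,0,0,0,0],[-0.8,0,0,0,0],[-0.8,0,0,0,0],[-0.8,0,0,0,0]]'|head -3
python3 - <<'E'
from h import *
plan(.4392,.3504,.0245,8)
im=env.read_camera("wrist");save("w12",im)
hs=cv2.cvtColor(im,cv2.COLOR_RGB2HSV);m=cv2.inRange(hs,np.array((105,90,40)),np.array((130,255,255)))
for r in(110,130,150,170,190):
    x=np.nonzero(m[r])[0];g=np.split(x,np.nonzero(np.diff(x)>4)[0]+1)
    print(r,[(k[0],k[-1]) for k in g if len(k)>1])
    P=[atz("wrist",(k.mean(),r),.017)[:2] for k in g if len(k)>2]
    M=np.array([[np.cos(.1396),-np.sin(.1396)],[np.sin(.1396),np.cos(.1396)]])
    print([(M.T@(q-[.490,.348])).round(4).tolist() for q in P])
E
```

```text
clock: 26.4
tcp_pos: [0.4817, 0.2558, 0.1294]
orientation: [0.0, 0.655, 0.755, 0.0]
clock: 27.15
tcp_pos: [0.4414, 0.3498, 0.1291]
orientation: [0.0, 0.657, 0.754, -0.0]
shift [ 0.0009 -0.0021  0.1046] turn -0.002 tcp [0.4414 0.3498 0.1291] closeyaw 7.9 j6 1.96 tilt -1.0 t 27.15
110 [(np.int64(260), np.int64(268)), (np.int64(363), np.int64(369)), (np.int64(474), np.int64(484))]
[[-0.0911, 0.0824], [-0.0129, 0.0819], [0.0841, 0.0878]]
130 [(np.int64(260), np.int64(268)), (np.int64(362), np.int64(368)), (np.int64(473), np.int64(484))]
[[-0.0915, 0.0668], [-0.0135, 0.0664], [0.0844, 0.0709]]
150 [(np.int64(261), np.int64(268)), (np.int64(361), np.int64(368)), (np.int64(472), np.int64(482))]
[[-0.0915, 0.0512], [-0.0136, 0.0507], [0.0841, 0.0539]]
170 [(np.int64(262), np.int64(269)), (np.int64(361), np.int64(368)), (np.int64(471), np.int64(481))]
[[-0.0913, 0.0353], [-0.0133, 0.0349], [0.0847, 0.0367]]
190 [(np.int64(263), np.int64(270)), (np.int64(360), np.int64(367)), (np.int64(469), np.int64(479))]
[[-0.0912, 0.019], [-0.0136, 0.0187], [0.0847, 0.0192]]
```

```bash
python3 -m pendant '[[-0.8,0.0005,-0.003,0.03,0],[-0.8,0,0,0.04,0],[-0.8,0,0,0.03,0],[-0.8,0,0,0.003,0],[-0.8,0,0,0,0]]'|head -4
python3 -c "
from h import *
plan(.4374,.3502,.0245,8)"
```

```text
clock: 27.82
tcp_pos: [0.4379, 0.3505, 0.0261]
orientation: [-0.0, 0.657, 0.754, -0.0]
wrist_force: [-0.3, -0.1, 0.6]
shift [-0.0002 -0.0005  0.0016] turn -0.001 tcp [0.4379 0.3505 0.0261] closeyaw 7.9 j6 1.96 tilt -1.0 t 27.82
```

```bash
python3 -m pendant '[[-0.8,0,0,0.0015,0],[-0.15,0,0,0,0],[-0.15,0,0,0,0],[-0.15,0,0,0,0],[-0.15,0,0,-0.03,0],[-0.15,0,0,-0.05,0],[0.2,0,0,-0.03,-0.174],[0.2,0,0,0,-0.174]]'|head -5
python3 -m pendant '[[0.2,0,0,0,-0.174],[0.2,0,0,0,-0.174],[0.2,0,0,0,-0.174],[0.2,0,0,0,-0.174],[0.2,0,0,0,-0.174],[0.2,0,0,0,0],[0.2,0,0,0,0]]' 60|head -3
python3 -c "
from h import *
save('w13',env.read_camera('wrist'))
plan(.650,.124,.136,78)"
```

```text
clock: 28.82
tcp_pos: [0.4395, 0.3522, 0.138]
orientation: [0.001, 0.513, 0.858, 0.003]
wrist_force: [0.0, 0.8, 0.1]
finger_gap: 0.0515
clock: 29.7
tcp_pos: [0.4376, 0.351, 0.1347]
orientation: [0.0, 0.108, 0.994, 0.0]
shift [-0.2561 -0.1762 -0.0014] turn -0.007 tcp [0.4376 0.351  0.1346] closeyaw 77.6 j6 0.75 tilt -1.0 t 29.75
```

```bash
python3 -m pendant '[[0.2,-0.0366,-0.0252,0,0],[0.2,-0.0366,-0.0252,0,0],[0.2,-0.0366,-0.0252,0,0],[0.2,-0.0366,-0.0252,0,0],[0.2,-0.0366,-0.0252,0,0],[0.2,-0.0366,-0.0252,0,0],[0.2,-0.0366,-0.0252,0,0],[0.2,0,0,0,0]]'|head -3
python3 -m pendant '[[0.2,0,0,0,0],[0.2,0,0,0,0],[0.2,0,0,0,0],[0.2,0,0,0,0]]'|head -3
python3 - <<'E'
from h import *
np.set_printoptions(precision=4,suppress=True)
im=env.read_camera("wrist");save("w14",im)
hs=cv2.cvtColor(im,cv2.COLOR_RGB2HSV);m=cv2.inRange(hs,np.array((80,0,135)),np.array((130,70,255)));m[240:]=0
n,l,st,ce=cv2.connectedComponentsWithStats(m)
for i in range(1,n):
    if st[i,4]<400: continue
    r=cv2.minAreaRect(cv2.findNonZero((l==i).astype(np.uint8)));b=cv2.boxPoints(r)
    P=np.array([atz("wrist",q,.018)[:2]for q in b]);e=np.diff(P,axis=0)
    print(st[i],r,P,P.mean(0),np.linalg.norm(e,axis=1),np.degrees(np.arctan2(e[:,1],e[:,0])))
for r in env.recognise("wrist","stone_mid"): print(r,atz("wrist",r["centre"],.015))
plan(.657,.1235,.019,78)
E
```

```text
clock: 30.75
tcp_pos: [0.6528, 0.1214, 0.1341]
orientation: [0.001, 0.11, 0.994, -0.0]
clock: 31.25
tcp_pos: [0.6503, 0.125, 0.1349]
orientation: [0.0, 0.106, 0.994, 0.0]
[ 305  167   34   73 2422] ((321.5, 203.0), (72.0, 33.0), 90.0) [[0.6202 0.1185]
 [0.6257 0.1442]
 [0.6861 0.132 ]
 [0.6801 0.1046]] [0.653  0.1248] [0.0262 0.0615 0.028 ] [  77.7522  -11.3788 -102.2762]
{'centre': [323.7, 205.7], 'score': 0.82} [0.6556 0.126  0.015 ]
shift [-0.0066  0.0002  0.1158] turn -0.004 tcp [0.6504 0.1247 0.1348] closeyaw 77.8 j6 0.28 tilt -1.0 t 31.35
```

```bash
python3 -m pendant '[[0.2,-0.0066,0.0003,0.03,0],[0.2,0,0,0.04,0],[0.2,0,0,0.035,0],[0.2,0,0,0.0095,0],[0.2,0,0,0,0]]' 60|head -4
python3 -c "
from h import *
plan(.657,.124,.019,78)"
```

```text
clock: 31.98
tcp_pos: [0.657, 0.1232, 0.0201]
orientation: [-0.0, 0.107, 0.994, -0.0]
wrist_force: [0.1, -0.2, -0.4]
shift [0.0001 0.0008 0.0011] turn -0.004 tcp [0.657  0.1232 0.0201] closeyaw 77.8 j6 0.28 tilt -1.0 t 31.98
```

```bash
python3 -m pendant '[[-0.8,0,0,0.001,0],[-0.8,0,0,0,0],[-0.8,0,0,0,0],[-0.8,0,0,0,0],[-0.8,0,0,-0.03,0],[-0.8,0,0,-0.04,-0.175],[-0.8,0,0,-0.03,-0.177],[-0.8,0,0,0,0]]' 50
python3 -c "
from h import *
plan(.535,.2966,.119,98)"
```

```text
clock: 32.98
tcp_pos: [0.6591, 0.1233, 0.1225]
orientation: [0.003, -0.069, 0.998, 0.0]
wrist_force: [-0.5, 0.1, -1.4]
finger_gap: 0.0262
grip_force: 50.3
shift [0.0992 0.1887 0.0029] turn -0.002 tcp [0.6591 0.1233 0.1225] closeyaw 97.9 j6 -0.07 tilt -1.0 t 32.98
```

```bash
python3 -m pendant '[[-0.8,0.0198,0.0377,0,0],[-0.8,0.0198,0.0377,0,0],[-0.8,0.0198,0.0377,0,0],[-0.8,0.0198,0.0377,0,0],[-0.8,0.018,0.0377,0,0],[-0.8,0,0,0,0],[-0.8,0,0,0,0],[-0.8,0,0,0,0]]'|head -3
python3 -c "
from h import *
plan(.535,.2966,.0245,98);save('w15',env.read_camera('wrist'))"
```

```text
clock: 33.98
tcp_pos: [0.5354, 0.2955, 0.1186]
orientation: [-0.0, -0.068, 0.998, -0.0]
shift [0.0002 0.0012 0.0941] turn -0.004 tcp [0.5354 0.2955 0.1186] closeyaw 97.8 j6 0.24 tilt -1.0 t 33.98
```

View pics/w15.png

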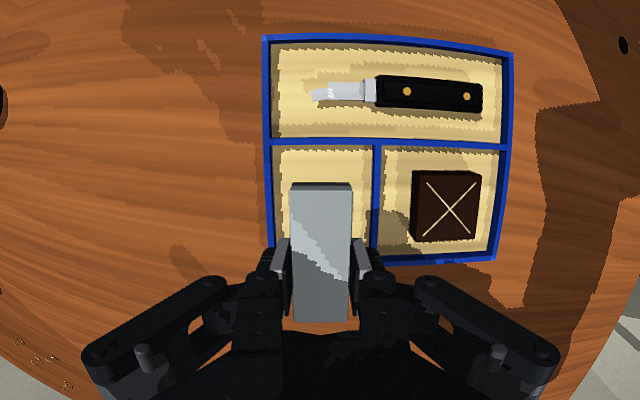

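The knife and tile lie properly in the blue tray. The stone is held centred and straight over the small compartment, so I'm lowering it.

```bash
python3 -m pendant '[[-0.8,0,0.0005,0.03,0],[-0.8,0,0,0.04,0],[-0.8,0,0,0.02,0],[-0.8,0,0,0.002,0],[-0.8,0,0,0,0]]'|head -4
python3 -c "
from h import *
plan(.535,.2966,.0245,98)"
```

```text
clock: 34.65
tcp_pos: [0.5353, 0.2963, 0.027]
orientation: [-0.0, -0.068, 0.998, -0.0]
wrist_force: [-0.0, 0.1, -0.2]
shift [0.0002 0.0004 0.0025] turn -0.003 tcp [0.5353 0.2963 0.027 ] closeyaw 97.8 j6 0.24 tilt -1.0 t 34.65
```

```bash
python3 -m pendant '[[-0.8,0,0,0.0022,0],[-0.1,0,0,0,0],[-0.1,0,0,0,0],[-0.1,0,0,0,0],[-0.1,0,0,-0.03,0],[-0.1,0,0,-0.05,0],[-0.1,0,0,-0.05,0],[-0.1,0,0,0,0]]'
python3 -m pendant '[[-0.1,0.05,0,0,0],[-0.1,0.05,0,0,0],[-0.1,0,0,0,0],[-0.1,0,0,0,0],[-0.1,0,0,0,0],[-0.1,0,0,0,0]]'|head -3
python3 - <<'E'
from h import *
C={"blue":(np.array([.488,.348]),8),"green":(np.array([.508,-.327]),-8.5)}
for cam in("wrist","top","scene"):
    env.read_camera(cam)
    for l in L:
        if "tray" in l: continue
        o=[]
        for r in env.recognise(cam,l)[:3]:
            if r["score"]<.4: continue
            w=atz(cam,r["centre"],.02)[:2];t=min(C,key=lambda k:np.linalg.norm(C[k][0]-w));a=np.radians(C[t][1])
            q=np.array([[np.cos(a),np.sin(a)],[-np.sin(a),np.cos(a)]])@(w-C[t][0])
            o.append((round(r["score"],2),w.round(3).tolist(),t,(q*1000).round().tolist()))
        print(cam,l,o)
E
```

```text
clock: 35.65
tcp_pos: [0.5376, 0.2982, 0.1602]
orientation: [0.005, -0.069, 0.998, 0.001]
wrist_force: [0.5, 0.1, -0.3]
finger_gap: 0.0384
grip_force: 0.0
clock: 36.4
tcp_pos: [0.4368, 0.2833, 0.1548]
orientation: [0.0, -0.069, 0.998, 0.0]
wrist lime_disc_mid []
wrist walnut_tile_mid [(0.93, [0.498, 0.393], 'blue', [16.0, 43.0])]
wrist gouge_mid [(0.85, [0.289, 0.194], 'blue', [-218.0, -125.0]), (0.67, [0.319, -0.087], 'green', [-223.0, 209.0]), (0.63, [0.438, 0.35], 'blue', [-49.0, 9.0])]
wrist knife_mid [(0.97, [0.438, 0.352], 'blue', [-49.0, 11.0])]
wrist stone_mid [(0.87, [0.529, 0.297], 'blue', [33.0, -56.0]), (0.73, [0.497, 0.396], 'blue', [16.0, 47.0])]
wrist walnut_disc_mid [(0.57, [0.46, -0.117], 'green', [-79.0, 201.0])]
wrist mallet_mid []
wrist oil_mid [(0.76, [0.706, -0.258], 'green', [186.0, 97.0]), (0.58, [0.494, 0.396], 'blue', [12.0, 46.0])]
top lime_disc_mid []
top walnut_tile_mid [(0.73, [0.52, 0.395], 'blue', [39.0, 42.0]), (0.59, [0.516, 0.31], 'blue', [22.0, -42.0])]
top gouge_mid [(0.82, [0.287, 0.185], 'blue', [-222.0, -133.0]), (0.72, [0.316, -0.096], 'green'
[... 223 characters left out ...]
allet_mid [(0.84, [0.716, 0.28], 'blue', [217.0, -99.0])]
top oil_mid [(0.7, [0.708, -0.271], 'green', [189.0, 85.0])]
scene lime_disc_mid []
scene walnut_tile_mid [(0.69, [0.525, 0.402], 'blue', [45.0, 48.0])]
scene gouge_mid [(0.72, [0.463, -0.29], 'green', [-50.0, 30.0]), (0.71, [0.329, -0.093], 'green', [-211.0, 205.0])]
scene knife_mid [(0.93, [0.447, 0.35], 'blue', [-40.0, 8.0])]
scene stone_mid [(0.83, [0.54, 0.297], 'blue', [45.0, -58.0])]
scene walnut_disc_mid [(0.58, [0.472, -0.12], 'green', [-66.0, 199.0])]
scene mallet_mid [(0.82, [0.714, 0.27], 'blue', [213.0, -109.0])]
scene oil_mid [(0.72, [0.441, 0.355], 'blue', [-46.0, 13.0]), (0.62, [0.701, -0.298], 'green', [186.0, 57.0])]
```

```bash
python3 -c "
from h import *
print(env.hand_in())"
```

```text
the job is handed in; nothing more can be done
None
```

I made up both trays as asked and handed the job in at about 37 s; the final check by the networks fits that, except that it missed the pale disc, last seen flat in its compartment in an earlier picture.

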